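# Put the test kit right and shut its case

## Robot

A 6-joint arm with a two-finger parallel gripper is mounted at the origin on a cart in front of the work surface, level with it; the furniture and walls round the work are solid. World frame = base frame: x ahead of the robot, y to its left, z up, the work surface at z = 0. Lengths are in mm, angles in rad, forces in N, time in s.
With the tool pointing down it reaches from about 400 to 925 mm from the base axis. Payload 12.5 kg.
Tool frame: the origin (TCP) lies midway between the tips of the shut fingers; the grasp point (between the pads) lies 19 mm behind it; z points along the fingers, y is the line along which they close (so a half turn about z gives the same grasp; the last joint's range is limited). The gripper opens to 95 mm and grips with 3 to 60 N. Pads are 20 mm wide; open, the fingers measure 119 mm over their backs; the gripper's body (75 mm by 180 mm) begins 59 mm behind the grasp point.
Start: joints at [1.239, 0.491, 1.559, -0, 1.092, -0.106], TCP at [139.91, 609.157, 214.661] pointing down, gripper open.
Joint ranges: [-3.1, 3.1], [-0.84, 2.19], [0.05, 2.79], [-1.13, 4.28], [0.06, 2.93], [-2.69, 2.69]. Speed limits (rad/s): [2.22, 2.22, 2.79, 3.14, 3.14, 3.14].

## Interface

Orientations are given as [roll, pitch, yaw] about the fixed x, y, z axes, in that order (R = Rz(yaw) Ry(pitch) Rx(roll)).
In Python, from cell import state, read_camera, camera_info, env gives the robot as it stands.
- The arm moves only by the tool move_arm, never from a script. Its argument "commands" is a list of rows, each a list of 3 entries, a list of its own where there are three numbers: the shift along the world's x, y, z in cm, then the turn, a rotation vector about the world's x, y, z in degrees, then the opening, from 0 (shut) to 1 (fully open). A call has 1 to 10 rows; each row shifts and turns the commanded pose from where the row before left it; what a row does not reach is not made up. A row lasts 1/10 s, in which the tool goes at most 50 mm and 8.59 degrees, less where a joint would pass 70% of its speed; a pose out of reach is approached as far as the arm can. A call with a gripper value outside its range is refused whole. The fingers move at their own pace and stop on an object; the grip force is fixed at half the most. Time passes only in rows, so rows that do not move let the fingers close. It gives the time, the measured TCP pose, the force, the opening and the grip force at its end, in the units of the state.
- state(): the state, without advancing time (a new reading comes with each control period).
- read_camera(name): name is "scene" or "top" or "wrist"; returns the picture (400x640x3 uint8, blue, green, red); there is no depth.
- camera_info(name): a dict with "K" (3x3 intrinsics, pixels), "cam_to_world" (4x4, takes a point from camera to world coordinates). Camera axes: x right, y down, z forward; pixel columns grow to the right and rows downward; lengths in mm; the calibration is good to about 2 mm. A picture is of the moment at which its call begins: read the wrist's pose just before it. camera_info takes no time and is no camera call; for the wrist camera it gives the pose at the moment of the call.
- env.job_done(): hands the job in; it is judged then, once.
The state is a dict: "t": time; "joints": joint angles; "qvel": joint speeds; "tau": joint torques, N m; "eef_pos": TCP position; "tcp_rot": TCP orientation; "ft_force": force on the tool from outside, world axes, zero at the start; "moment": the same for the moment, N m; "opening": opening from 0.0 (shut) to 1.0 (fully open); "grip_force": force on a finger pad.
Only numpy, scipy, OpenCV 4.12 (cv2) and the standard library are available. Lean on these libraries where they do the work, as an engineer would, in place of code of your own. Each camera call takes 0.05 s, during which the arm holds its last target. There are 200 camera calls.

## Task

Pack up the open test kit case. The two brass weights were put back in each other's wells: swap them, so that the large one stands in the deep well and the small one stands in the shallow well; lay every brass hose fitting and roll of black thread tape that is out on the bench side by side in the case's empty parts bay. When nothing stands above the rim, close the lid gently until it is fully shut, and leave the other things on the bench where they are.

Things in the scene. Friction and masses are not known exactly. Their poses are not given: they have to be found in the camera images.
- case: Grey instrument case, fixed to the bench (it does not move when pushed), outer 200 (x) x 300 (y) x 56 mm high, walls 5 mm. Origin: centre of its underside; x points to the hinge side (away from the robot), y to the end with the parts bay, z up. Rim at z = 56 mm. From -y to +y: black foam block (top at z = 24 mm) with the shallow well (white floor) and the deep well (yellow floor), a divider at y = 30 to 38 mm whose top is at z = 32 mm, then the parts bay.
- deep_well (a point): Centre of the floor of the deep well: square, 52 x 52 mm, floor 8 mm above the case's underside, 16 mm below the foam's top. At case (0, -20, 8) mm. The large weight belongs here.
- shallow_well (a point): Centre of the floor of the shallow well: 52 (x) x 48 (y) mm, floor 19 mm above the case's underside, 5 mm below the foam's top. At case (0, -93, 19) mm. The small weight belongs here; the large one would stand 3 mm above the rim.
- parts_bay (a point): Centre of the floor of the parts bay (blue lining): 190 (x) x 107 (y) mm, floor 22 mm above the case's underside, 34 mm below the rim, so parts must lie in one layer. At case (0, 91.5, 22) mm.
- lid (a joint): Angle of the lid, rad: 0 shut on the rim, about 1.57 upright, up to 1.95 leaning back (open). It turns on a stiff friction hinge (0.45 N m) and stays where it is left; it can be pushed from behind and then from above. The lid is a plate 200 mm from hinge to front edge, 300 mm wide, 8 mm thick, outer face 8 mm beyond the hinge axis; its top face is at z = 64.5 mm when shut.
- case_hinge (a point): Middle of the hinge axis, at case (100, 0, 56.5) mm; the axis runs along the case's y.
- lid_tab (a point): Middle of the outer face of the small black tab at the lid's front edge: 205 mm from the hinge axis, 8 mm outward. The tab is 60 mm wide, reaches 214 mm from the axis.
- large_weight: Large brass weight, diameter 36 mm, 40 mm high, about 0.2 kg, upright at the start in the shallow well. Origin: centre of its underside, z its axis. For contact it is a full cylinder of 36 mm.
- small_weight: Small brass weight, diameter 28 mm, 34 mm high, about 0.1 kg, upright at the start in the deep well. Origin: centre of its underside, z its axis. For contact it is a full cylinder of 28 mm.
- fitting_a_mid (a point): Brass hose fitting lying on its side, 47 mm long, hexagon collar in the middle 22 mm wide, 19 mm high, 0.05 kg. This point is its middle, 9.5 mm above its underside; its y axis runs along the length, x across the hexagon (22 mm, the grasp), z up as it lies. May be absent.
- fitting_b_mid (a point): Brass hose fitting lying on its side, 47 mm long, hexagon collar in the middle 22 mm wide, 19 mm high, 0.05 kg. This point is its middle, 9.5 mm above its underside; its y axis runs along the length, x across the hexagon (22 mm, the grasp), z up as it lies. May be absent.
- fitting_c_mid (a point): Brass hose fitting lying on its side, 47 mm long, hexagon collar in the middle 22 mm wide, 19 mm high, 0.05 kg. This point is its middle, 9.5 mm above its underside; its y axis runs along the length, x across the hexagon (22 mm, the grasp), z up as it lies. May be absent.
- thread_tape_mid (a point): Small black roll of thread tape lying flat, 59 mm across, 19 mm high, 0.05 kg, solid for contact. This point is its middle, 9.5 mm above its underside, z up. May be absent.
- beaker: White beaker, 91 mm across, 115 mm high, at the back; bystander. Origin: centre of its underside.
- disc: Brown porous disc, 62 mm across, 10 mm high; not part of the kit, stays on the bench. Origin: centre of its underside.
- marker: Red and white marker, 135 mm long, at the front right; bystander. Origin: centre of its underside.
Things that resemble listed ones, but are neither listed nor needed, are in the scene too. Of the things that look like the part that bears thread_tape_mid, take the one that is farthest from the robot's base at the start.

How it is judged:
By the outcome, as a careful person would: the job done as asked, in the order asked, and still so for the second after the job is handed in, with the robot touching nothing.
Of fitting_a, fitting_b, fitting_c, thread_tape only 2 to 3 are there at a start; the rules pass over those that are not, and their reading is None.
At some moment in a run one of fitting_a, fitting_b, fitting_c, thread_tape may be knocked a few centimetres aside while the robot is not near it.
Once in a run the grip may slacken for a moment while it holds something.
It also fails if it takes over 208 s, if anything falls off the work surface, if the arm or the gripper's body presses on something with over 40 N, if the wrist force passes 120 N, or if a joint passes its speed limit or range.

## Working session

There is one attempt and no reset: what is moved stays moved. The work goes in short steps, Python scripts to look and compute and a tool call to move; the robot and the scene stay as the last step left them, time stands still between calls to the robot, and variables do not carry over. Pictures are saved under pics/ and viewed, at most 14 in all, crops included, and the job is handed in when it is done.

Besides the shell and the picture viewer there is one more tool, called after "Emit:" as name(argument=value, ...) on one line, values as JSON. move_arm: Moves the arm, as the interface text tells. Its arguments: {"type":"object","properties":{"commands":{"type":"array"}},"required":["commands"]}

```bash
mkdir -p pics; cat > h.py <<'E'
import numpy as np, cv2
from cell import state, read_camera, camera_info, env
def ray(name,u,v,info=None):
    i=info or camera_info(name); K=np.array(i["K"]);T=np.array(i["cam_to_world"])
    d=T[:3,:3]@np.linalg.solve(K,[u,v,1.]); return T[:3,3],d
def onplane(name,u,v,z,info=None):
    o,d=ray(name,u,v,info); return (o+d*(z-o[2])/d[2])
def proj(name,p,info=None):
    i=info or camera_info(name); K=np.array(i["K"]);T=np.linalg.inv(np.array(i["cam_to_world"]))
    c=T[:3,:3]@np.array(p,float)+T[:3,3]; q=K@c; return q[:2]/q[2]
E
python3 - <<'E'
from h import *
for n in("scene","top"):
    cv2.imwrite(f"pics/{n}0.png",read_camera(n)); i=camera_info(n); print(n,np.round(i["K"],1).tolist(),np.round(i["cam_to_world"],3).tolist())
i=camera_info("wrist");print(np.round(i["K"],1).tolist(),np.round(i["cam_to_world"],3).tolist())
print(state())
E
```

```text
scene [[497.7, 0.0, 321.8], [0.0, 497.7, 203.8], [0.0, 0.0, 1.0]] [[0.808, -0.446, 0.384, 84.156], [-0.589, -0.619, 0.52, -640.0], [0.005, -0.647, -0.763, 980.214], [0.0, 0.0, 0.0, 1.0]]
top [[432.9, 0.0, 314.5], [0.0, 432.9, 203.9], [0.0, 0.0, 1.0]] [[-0.015, -0.995, 0.094, 436.972], [-1.0, 0.014, -0.009, -24.678], [0.008, -0.094, -0.996, 1306.087], [0.0, 0.0, 0.0, 1.0]]
[[324.7, 0.0, 318.3], [0.0, 324.7, 196.3], [0.0, 0.0, 1.0]] [[0.224, 0.937, 0.269, 64.713], [0.975, -0.215, -0.064, 627.005], [-0.002, 0.276, -0.961, 384.774], [0.0, 0.0, 0.0, 1.0]]
{'t': 0.1, 'joints': array([ 1.23939929e+00,  4.91459291e-01,  1.55942336e+00, -1.82214211e-05,
        1.09168498e+00, -1.05599559e-01]), 'qvel': array([ 4.58865005e-04, -1.69972774e-03, -2.72735775e-03,  3.56548219e-04,
       -7.63778761e-05,  5.98365617e-04]), 'tau': array([ 2.34998857e-03, -6.13626981e+01, -2.58606702e+01,  6.93843956e-02,
        4.70027269e-02,  1.59443200e-06]), 'eef_pos': array([139.83419092, 608.92112255, 214.13302186]), 'tcp_rot': array([-3.14062139e+00, -8.66954212e-05,  2.91580354e+00]), 'ft_force': array([-0.39780113,  0.59122448, -0.40183278]), 'moment': array([0.01543783, 0.01342393, 0.01691221]), 'grip_force': 0.0, 'opening': 0.9995324719639803}
```

View pics/scene0.png

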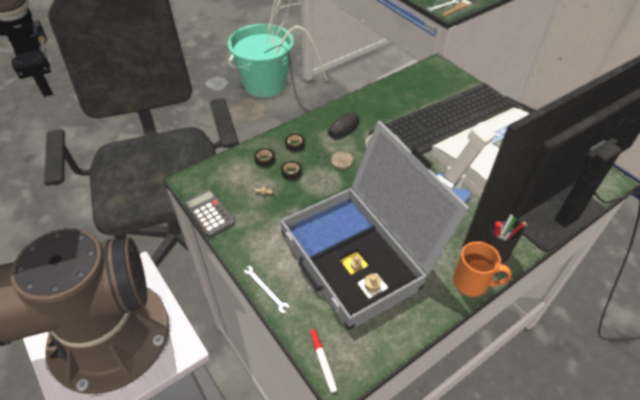

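View pics/top0.png

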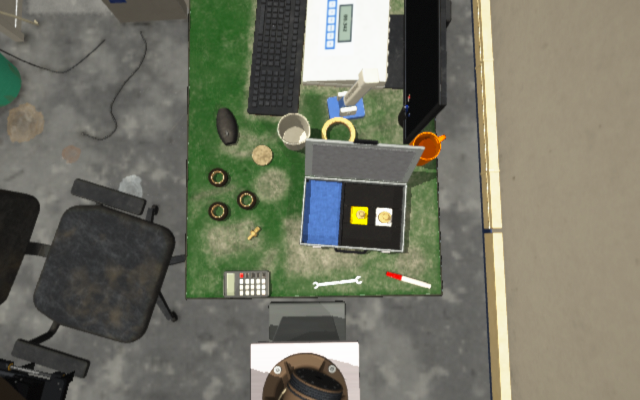

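Scene view: open case with lid leaning back, three black rolls, one fitting. In the top view the candidates are rolls at (218,177), (218,211) and (246,200), the brown disc at (262,155, not wanted), the fitting at (254,232), and the weights at (361,214) and (384,216). I'll measure these and check them in a crop.

```bash
python3 - <<'E'
from h import *
im=read_camera("top"); hsv=cv2.cvtColor(im,cv2.COLOR_BGR2HSV)
def comps(m,roi,mn=15):
    x0,y0,x1,y1=roi; mm=np.zeros_like(m); mm[y0:y1,x0:x1]=m[y0:y1,x0:x1]
    n,l,s,c=cv2.connectedComponentsWithStats(mm)
    return [(s[k],c[k],l==k) for k in range(1,n) if s[k][4]>=mn]
blue=cv2.inRange(hsv,(105,100,50),(125,255,255))
for s,c,l in comps(blue,(290,165,360,260),300):
    r=cv2.minAreaRect(cv2.findContours(l.astype(np.uint8),0,2)[0][0]); print("blue",c,r)
    for p in cv2.boxPoints(r): print(p,onplane("top",*p,22).round(1))
yel=cv2.inRange(hsv,(22,150,120),(35,255,255))
for s,c,l in comps(yel,(340,195,380,235)): print("yel",s,c); yl=cv2.minAreaRect(cv2.findNonZero(l.astype(np.uint8)));print(yl,onplane("top",*yl[0],8))
wh=cv2.inRange(hsv,(0,0,190),(180,40,255))
for s,c,l in comps(wh,(370,195,400,235)): yl=cv2.minAreaRect(cv2.findNonZero(l.astype(np.uint8)));print("white",yl,onplane("top",*yl[0],19))
blk=cv2.inRange(hsv,(0,0,0),(180,255,60))
for s,c,l in comps(blk,(200,160,262,225),60):
    (u,v),r=cv2.minEnclosingCircle(cv2.findNonZero(l.astype(np.uint8))); p=onplane("top",u,v,14); print("roll",(u,v),r,s[4],p.round(1),np.hypot(p[0],p[1]))
br=cv2.inRange(hsv,(10,110,90),(30,255,255))
for s,c,l in comps(br,(195,140,290,265),15):
    yl=cv2.minAreaRect(cv2.findNonZero(l.astype(np.uint8))); print("brass",s,c,yl,onplane("top",*yl[0],9.5).round(1))
a=cv2.resize(im[120:260,190:290],None,fx=4,fy=4,interpolation=2);b=cv2.resize(im[120:260,295:395+20],None,fx=4,fy=4,interpolation=2)
cv2.imwrite("pics/c1.png",np.hstack([a[:, :320],b]) [:, :800])
E
```

```text
blue [321.99867783 212.11062142] ((321.9004821777344, 211.99337768554688), (36.119815826416016, 63.32609176635742), 3.814074993133545)
[301.77438 242.38496] [444.9   2.8  22. ]
[305.9868  179.19914] [633.2 -12.1  22. ]
[342.02658 181.60179] [ 624.5 -119.9   22. ]
[337.81418 244.78761] [ 436.2 -103.6   22. ]
yel [350 206  18  19 262] [358.32061069 215.26335878]
((358.5, 215.0), (18.0, 17.0), 90.0) [ 524.46920668 -168.44344937    8.        ]
white ((383.5, 216.5), (17.0, 15.0), 90.0) [ 518.19387304 -241.71945536   19.        ]
roll (218.45237731933594, 176.5) 10.55955982208252 133 [646.1 251.4  14. ] 693.32535861124
roll (247.0, 200.0) 10.440406799316406 127 [573.8 165.5  14. ] 597.2191206539675
roll (218.8249969482422, 211.0) 10.608142852783203 140 [541.9 249.6  14. ] 596.6592716593703
brass [211 170   9  13  34] [214.05882353 174.76470588] ((213.75, 175.25), (6.021972179412842, 12.529586791992188), 29.05460548400879) [650.9 266.5   9.5]
brass [239 193   6  14  32] [241.59375 199.84375] ((241.5, 199.5), (13.0, 5.0), 90.0) [576.  182.7   9.5]
brass [211 204   9  14  37] [213.64864865 209.2972973 ] ((213.90533447265625, 209.62722778320312), (5.846154689788818, 13.538463592529297), 22.61986541748047) [546.6 265.3   9.5]
brass [248 227  12  13  66] [253.60606061 232.6969697 ] ((253.40000915527344, 233.2000274658203), (6.260990142822266, 15.205260276794434), 26.56505012512207) [474.4 147.1   9.5]
```

View pics/c1.png

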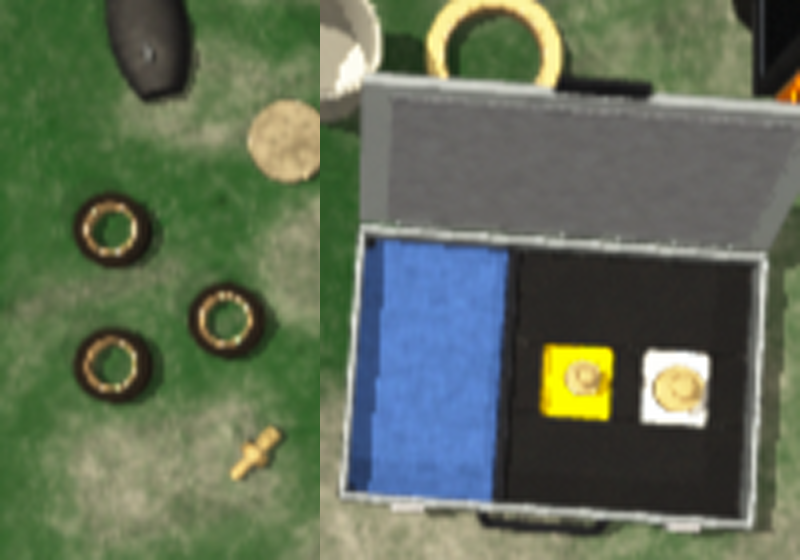

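The crop shows three similar black rolls. The farthest from the base is at px (218,177), about (646,251) mm, 693 mm away against 597 for the others, so I choose that one. The fitting is at px (254,232), about (474,147). The large weight stands on the white floor and the small one on the yellow. The case origin is about (526.5,-149) with yaw about -4.7°. Next I hover near the fitting and look with the wrist camera.

Emit:
move_arm(commands=[[[3,-4,0],[0,0,0],1],[[3,-4,0],[0,0,0],1],[[3,-4,0],[0,0,0],1],[[3,-4,0],[0,0,0],1],[[3,-4,0],[0,0,0],1],[[3,-4,0],[0,0,0],1],[[3,-4,0],[0,0,0],1],[[3,-4,0],[0,0,0],1],[[3,-4,0],[0,0,0],1],[[3,-4,0],[0,0,0],1]])

```text
t: 1.15
eef_pos: [440.8, 207.3, 214.7]
tcp_rot: [3.141, 0.0, 2.916]
ft_force: [0.6, 1.4, 0.1]
opening: 1.001
grip_force: 0.0
```

Emit:
move_arm(commands=[[[3,-3,0],[0,0,-5],1],[[0,-3,0],[0,0,-5],1],[[0,0,0],[0,0,-5],1],[[0,0,0],[0,0,-5],1],[[0,0,0],[0,0,0],1]])

```text
t: 1.65
eef_pos: [469.9, 148.8, 214.5]
tcp_rot: [-3.141, -0.0, 2.565]
ft_force: [0.1, 0.2, 0.1]
opening: 1.0
grip_force: 0.0
```

```bash
python3 - <<'E'
from h import *
i=camera_info("wrist"); im=read_camera("wrist"); np.save("wi.npy",i,allow_pickle=True); s=state();print(s['eef_pos'],s['tcp_rot'],s['t'])
hsv=cv2.cvtColor(im,cv2.COLOR_BGR2HSV); br=cv2.inRange(hsv,(10,110,90),(30,255,255))
n,l,st,c=cv2.connectedComponentsWithStats(br)
for k in range(1,n):
    if st[k][4]>60:
        r=cv2.minAreaRect(cv2.findNonZero((l==k).astype(np.uint8))); b=cv2.boxPoints(r); w=np.array([onplane("wrist",*p,9.5,i)[:2] for p in b])
        e=[w[1]-w[0],w[2]-w[1]]; e=max(e,key=np.linalg.norm); print(st[k],w.mean(0).round(1),"long",np.linalg.norm(e).round(1),np.degrees(np.arctan2(e[1],e[0])).round(1))
cv2.imwrite("pics/w1.png",im)
E
```

```text
[469.86843846 149.07824544 214.55967307] [-3.14153133e+00 -1.82090575e-04  2.56840123e+00] 1.7
[456 232  26  24 173] [655.6 258. ] long 33.1 106.6
[124 271  32  57 902] [ 485.5 -145. ] long 89.8 131.6
[481 271  32  57 907] [744.9 254. ] long 89.9 -17.5
[ 290  340  309   11 2032] [770.6 161.6] long 424.6 57.0
```

View pics/w1.png

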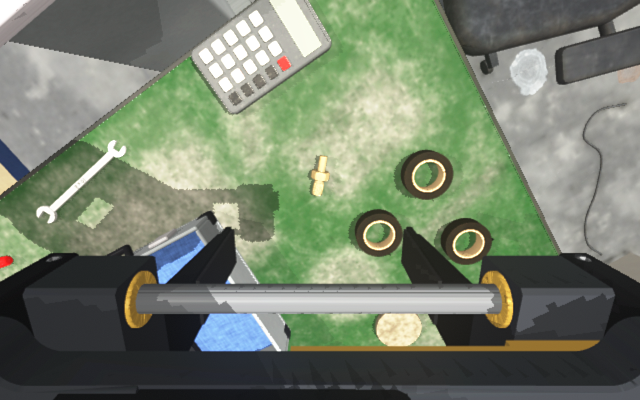

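Wrist view: the fitting is at (320,175), running from (324,156) to (316,195). The rolls are at (427,175), (379,233) and (466,241), with the disc behind the fingers.

```bash
python3 - <<'E'
from h import *
i=camera_info("wrist"); im=cv2.imread("pics/w1.png"); hsv=cv2.cvtColor(im,cv2.COLOR_BGR2HSV)
m=cv2.inRange(hsv,(10,70,110),(28,255,255)); m[:,:300]=0;m[:,345:]=0;m[:145]=0;m[205:]=0
P=cv2.findNonZero(m)[:,0]; w=np.array([onplane("wrist",*p,9.5,i)[:2] for p in P])
(c,sz,a)=cv2.minAreaRect(w.astype(np.float32)); print(len(P),c,sz,a)
u,s,v=np.linalg.svd(w-w.mean(0)); print(w.mean(0),np.degrees(np.arctan2(v[0,1],v[0,0])))
print(onplane("wrist",466,241,14,i))
E
```

```text
262 (475.3022766113281, 148.55776977539062) (21.296018600463867, 48.28740692138672) 57.16587829589844
[474.5813803  147.93809545] -43.96997245210272
[642.31377746 256.01660378  14.        ]
```

Emit:
move_arm(commands=[[[0.5,-0.1,-4],[0,0,-6],0.6],[[0,0,-4],[0,0,-5.7],0.6],[[0,0,-4],[0,0,0],0.6],[[0,0,-4],[0,0,0],0.6],[[0,0,-3],[0,0,0],0.6],[[0,0,-1.5],[0,0,0],0.6],[[0,0,-0.5],[0,0,0],0.6],[[0,0,0],[0,0,0],0.6]])

```text
t: 2.5
eef_pos: [474.8, 148.3, 4.4]
tcp_rot: [-3.141, -0.0, 2.364]
ft_force: [1.0, -0.6, 0.9]
opening: 0.604
grip_force: 0.0
```

Emit:
move_arm(commands=[[[0,0,-0.1],[0,0,0],0],[[0,0,0],[0,0,0],0],[[0,0,0],[0,0,0],0],[[0,0,0],[0,0,0],0],[[0,0,0],[0,0,0],0],[[0,0,0],[0,0,0],0],[[0,0,0],[0,0,0],0],[[0,0,0],[0,0,0],0]])

```text
t: 3.3
eef_pos: [475.0, 148.2, 3.9]
tcp_rot: [3.141, 0.0, 2.363]
ft_force: [-0.4, 0.3, 4.5]
opening: 0.202
grip_force: 30.0
```

Emit:
move_arm(commands=[[[0,0,2],[0,0,0],0],[[0,0,4],[0,0,0],0],[[0,0,4],[0,0,0],0],[[0.9,-3,3],[0,0,8],0],[[1,-4,0],[0,0,8],0],[[1,-4,0],[0,0,8],0],[[1,-4,0],[0,0,8],0],[[1,-4,0],[0,0,8],0],[[1,-1.6,0],[0,0,0],0],[[0,0,0],[0,0,0],0]])

```text
t: 4.3
eef_pos: [534.7, -59.3, 133.3]
tcp_rot: [3.142, 0.0, 3.054]
ft_force: [0.5, 0.1, -0.3]
opening: 0.205
grip_force: 30.0
```

```bash
python3 - <<'E'
from h import *
s=state();print(s['eef_pos'],s['tcp_rot'],s['opening'],s['grip_force'])
i=camera_info("wrist");im=read_camera("wrist");cv2.imwrite("pics/w2.png",im)
R=np.array([[np.cos(-.082),-np.sin(-.082)],[np.sin(-.082),np.cos(-.082)]])
for p in [(0,91.5,22),(-95,38,32),(95,38,32),(-95,145,22),(0,-20,8),(0,-93,19)]:
    q=R@np.array(p[:2])+[526.5,-149]; print(p,q.round(1),proj("wrist",[*q,p[2]],i).round(1))
E
```

```text
[534.68224614 -59.27182515 133.32873701] [3.14156538e+00 2.42771336e-04 3.05411079e+00] 0.20455335238773495 29.999486674787477
(0, 91.5, 22) [534.  -57.8] [319.6 191.2]
(-95, 38, 32) [ 434.9 -103.3] [251.3  78.7]
(95, 38, 32) [ 624.3 -118.9] [263.8 290.7]
(-95, 145, 22) [443.7   3.3] [384.4  78.8]
(0, -20, 8) [ 524.9 -168.9] [201.1 188. ]
(0, -93, 19) [ 518.9 -241.7] [116.7 191.4]
```

View pics/w2.png

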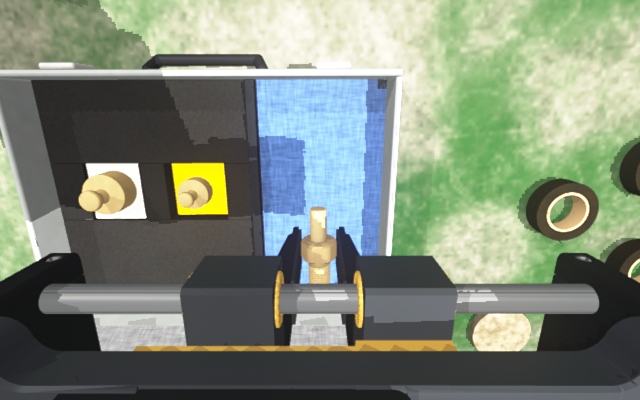

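The wrist view confirms the case pose: the yellow floor centre is at (200,190) and the white at (116,191), both as predicted. The fitting is held straight over the bay, so I place it.

Emit:
move_arm(commands=[[[0,0.1,-4],[0,0,0],0],[[0,0,-3],[0,0,0],0],[[0,0,-2],[0,0,0],0],[[0,0,-1],[0,0,0],0],[[0,0,-0.5],[0,0,0],0],[[0,0,0],[0,0,0],0],[[0,0,0],[0,0,0],0]])

```text
t: 5.05
eef_pos: [534.2, -56.3, 29.5]
tcp_rot: [-3.142, 0.001, 3.06]
ft_force: [0.5, -0.1, -0.3]
opening: 0.203
grip_force: 30.0
```

Emit:
move_arm(commands=[[[0,0,-0.1],[0,0,0],0],[[0,0,0],[0,0,0],0.4],[[0,0,0],[0,0,0],0.4],[[0,0,0],[0,0,0],0.4],[[0,0,0],[0,0,0],0.4],[[0,0,3],[0,0,0],0.4],[[0,0,4],[0,0,0],0.4],[[0,0,5],[0,0,0],0.6],[[0,0,4],[0,0,0],1],[[0,0,0],[0,0,0],1]])

```text
t: 6.05
eef_pos: [535.7, -56.9, 192.7]
tcp_rot: [-3.14, 0.009, 3.06]
ft_force: [0.9, -0.0, -0.3]
opening: 0.594
grip_force: 0.0
```

Emit:
move_arm(commands=[[[0,4,0.5],[0,0,0],1],[[0,5,0.5],[0,0,0],1],[[0,5,0.5],[0,0,0],1],[[1,4.5,0.5],[0,0,0],1],[[2,4.5,0],[0,0,0],1],[[2,4,0],[0,0,0],1],[[2,3,0],[0,0,0],1],[[2,1,0],[0,0,0],1],[[1,0,0],[0,0,0],1],[[0,0,0],[0,0,0],1]])

```text
t: 7.05
eef_pos: [634.2, 252.3, 206.2]
tcp_rot: [-3.141, -0.001, 3.059]
ft_force: [-0.5, -0.5, 0.2]
opening: 1.003
grip_force: 0.0
```

```bash
python3 - <<'E'
from h import *
s=state();print(s['eef_pos'],s['tcp_rot'])
i=camera_info("wrist");im=read_camera("wrist");cv2.imwrite("pics/w3.png",im)
m=cv2.inRange(cv2.cvtColor(im,cv2.COLOR_BGR2HSV),(0,0,0),(180,255,70)); m[250:]=0
n,l,st,c=cv2.connectedComponentsWithStats(m)
for k in range(1,n):
    if 300<st[k][4]<6000:
        q=cv2.minEnclosingCircle(cv2.findNonZero((l==k).astype(np.uint8))); print(st[k],np.round(q[0]),q[1],onplane("wrist",*q[0],14,i).round(1))
t=read_camera("top");cv2.imwrite("pics/t3.png",t)
E
```

```text
[634.20517974 252.3485626  206.2491691 ] [-3.14099408e+00 -1.33742368e-03  3.05917394e+00]
[ 404    0  220  150 1327] [514.  95.] 122.09125518798828 [566.1 467.   14. ]
[231 102  34  54 432] [244. 128.] 26.73023223876953 [577.2 174.8  14. ]
[202 227  33  23 430] [218. 241.] 17.858257293701172 [707.2 124.5  14. ]
[403 227  32  23 453] [418. 240.] 17.969369888305664 [725.6 366.4  14. ]
```

View pics/w3.png

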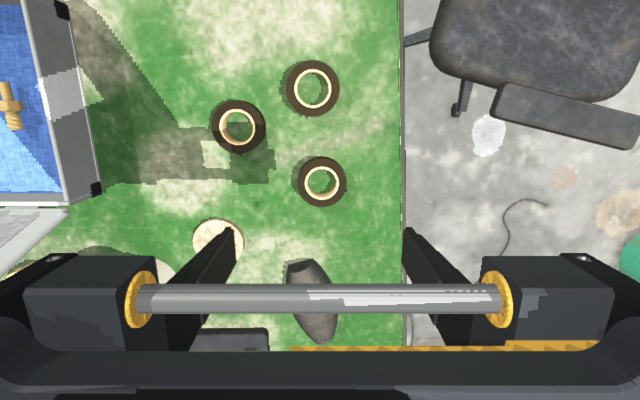

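Wrist view: target roll at (321,181), the other two at (312,88) and (238,126), disc at (218,240), and the fitting in the bay at left (10,105).

```bash
python3 - <<'E'
from h import *
i=camera_info("wrist")
for p in [(321.5,181),(312,88),(238,126)]: print(onplane("wrist",*p,12,i).round(1))
E
```

```text
[642.9 254.9  12. ]
[540.3 253.   12. ]
[573.2 168.1  12. ]
```

Emit:
move_arm(commands=[[[0.9,0.2,-4],[0,0,0],0.95],[[0,0,-5],[0,0,0],0.95],[[0,0,-5],[0,0,0],0.95],[[0,0,-3.5],[0,0,0],0.95],[[0,0,-2],[0,0,0],0.95],[[0,0,-0.7],[0,0,0],0.95],[[0,0,0],[0,0,0],0.95],[[0,0,0],[0,0,0],0]])

```text
t: 7.95
eef_pos: [643.4, 254.8, 7.2]
tcp_rot: [3.141, 0.002, 3.059]
ft_force: [0.1, 0.1, 0.5]
opening: 0.91
grip_force: 0.0
```

Emit:
move_arm(commands=[[[0,0,0],[0,0,0],0],[[0,0,0],[0,0,0],0],[[0,0,0],[0,0,0],0],[[0,0,0],[0,0,0],0],[[0,0,0],[0,0,0],0]])

```text
t: 8.45
eef_pos: [643.0, 255.0, 6.0]
tcp_rot: [3.141, 0.0, 3.06]
ft_force: [-1.2, -0.9, 3.9]
opening: 0.583
grip_force: 30.0
```

Emit:
move_arm(commands=[[[0,0,2],[0,0,0],0],[[0,0,4],[0,0,0],0],[[0,-1,4],[0,0,0],0],[[-2,-4,3],[0,0,0],0],[[-2,-4,0],[0,0,0],0],[[-2.5,-4,0],[0,0,0],0],[[-2.5,-4,0],[0,0,0],0],[[-2.5,-4,0],[0,0,0],0],[[-2.5,-4,0],[0,0,0],0],[[-2.9,-4,0],[0,0,0],0]])

```text
t: 9.45
eef_pos: [474.4, -33.4, 133.6]
tcp_rot: [-3.142, 0.001, 3.06]
ft_force: [0.8, -1.1, -0.8]
opening: 0.586
grip_force: 30.0
```

Emit:
move_arm(commands=[[[0,-1.8,0],[0,0,0],0],[[0,0,-2],[0,0,0],0],[[0,0,0],[0,0,0],0],[[0,0,0],[0,0,0],0]])

```text
t: 9.85
eef_pos: [475.2, -50.0, 113.5]
tcp_rot: [3.141, -0.001, 3.06]
ft_force: [0.6, 0.3, -0.2]
opening: 0.586
grip_force: 30.0
```

```bash
python3 - <<'E'
from h import *
s=state();print(s['eef_pos'],s['tcp_rot'],s['opening'],s['grip_force'])
i=camera_info("wrist");im=read_camera("wrist");cv2.imwrite("pics/w4.png",im)
E
```

```text
[475.16838402 -49.97690115 113.52234728] [ 3.14132389e+00 -9.70203245e-04  3.05968503e+00] 0.5862985282775305 29.999890086199912
```

View pics/w4.png

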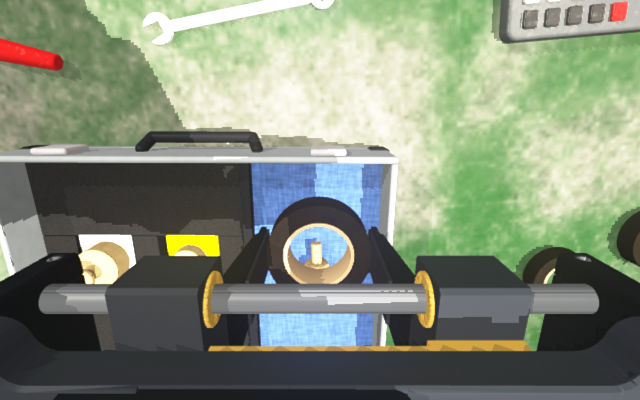

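Roll is held at (320,245) over the bay, with the fitting visible through it and clear. I lower it.

Emit:
move_arm(commands=[[[-0.1,-0.3,-3],[0,0,0],0],[[0,0,-2.5],[0,0,0],0],[[0,0,-1.5],[0,0,0],0],[[0,0,-0.8],[0,0,0],0],[[0,0,-0.5],[0,0,0],0],[[0,0,0],[0,0,0],0],[[0,0,-0.1],[0,0,0],0],[[0,0,0],[0,0,0],0]])

```text
t: 10.7
eef_pos: [474.6, -53.2, 30.0]
tcp_rot: [-3.142, 0.001, 3.06]
ft_force: [-0.1, 0.2, -1.4]
opening: 0.585
grip_force: 30.0
```

Emit:
move_arm(commands=[[[0,0,0],[0,0,0],0.7],[[0,0,0],[0,0,0],0.7],[[0,0,0],[0,0,0],0.7],[[0,0,2],[0,0,0],0.7],[[0,0,3],[0,0,0],0.7],[[0,0,4],[0,0,0],0.6],[[0,0,3],[0,0,0],0.5],[[2,-4,0],[0,0,0],0.5],[[2,-4,0],[0,0,0],0.5],[[1,-3.5,0],[0,0,0],0.5]])

```text
t: 11.7
eef_pos: [525.5, -169.9, 150.0]
tcp_rot: [-3.141, 0.002, 3.06]
ft_force: [0.1, 0.7, -0.2]
opening: 0.502
grip_force: 0.0
```

Emit:
move_arm(commands=[[[-6,0,6],[0,0,0],0.5],[[0,0,0],[0,0,0],0.5],[[0,0,0],[0,0,0],0.5]])

```text
t: 12.0
eef_pos: [488.9, -168.4, 185.3]
tcp_rot: [-3.141, 0.001, 3.059]
ft_force: [0.1, 0.2, -0.1]
opening: 0.501
grip_force: 0.0
```

```bash
python3 - <<'E'
from h import *
s=state();print(s['eef_pos'],s['tcp_rot'],s['opening'],s['grip_force'])
i=camera_info("wrist");im=read_camera("wrist");cv2.imwrite("pics/w5.png",im)
R=np.array([[np.cos(-.082),-np.sin(-.082)],[np.sin(-.082),np.cos(-.082)]])
for p in [(0,-20,8),(0,-20,42),(0,-93,19),(0,-93,59)]:
    q=R@np.array(p[:2])+[526.5,-149]; print(p,q.round(1),proj("wrist",[*q,p[2]],i).round(1))
cv2.imwrite("pics/t5.png",read_camera("top"))
E
```

```text
[ 488.85608801 -168.41531196  185.2820663 ] [-3.14127619e+00  1.21377958e-03  3.05865308e+00] 0.5005414638276124 0.0
(0, -20, 8) [ 524.9 -168.9] [320.4 207.3]
(0, -20, 42) [ 524.9 -168.9] [320.5 217.5]
(0, -93, 19) [ 518.9 -241.7] [253.7 210.4]
(0, -93, 59) [ 518.9 -241.7] [245.8 223.5]
```

View pics/w5.png

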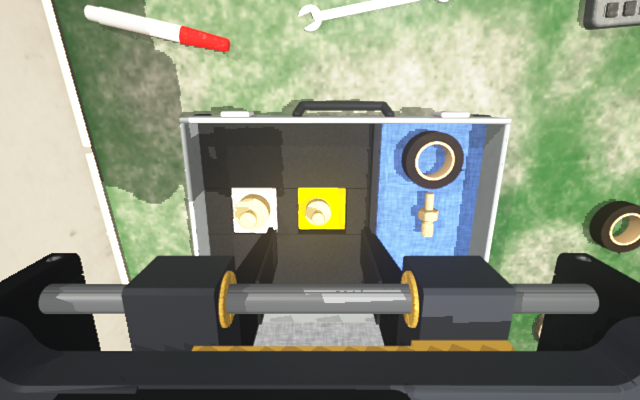

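The bay holds the roll at (433,159) and the fitting at (428,215), flat and clear of each other. The small weight is at (318,211) and the large at (252,212). I pick the small one and park it on the foam.

Emit:
move_arm(commands=[[[3.6,-0.2,-1],[0,0,0],0.5],[[0,0,-4],[0,0,0],0.5],[[0,0,-4],[0,0,0],0.5],[[0,0,-3.5],[0,0,0],0.5],[[0,0,-2],[0,0,0],0.5],[[0,0,-1],[0,0,0],0.5],[[0,0,-0.4],[0,0,0],0.5],[[0,0,0],[0,0,0],0.5],[[0,0,0],[0,0,0],0.5]])

```text
t: 13.0
eef_pos: [525.5, -170.3, 26.7]
tcp_rot: [-3.141, 0.001, 3.06]
ft_force: [0.0, 0.1, 0.2]
opening: 0.5
grip_force: 0.0
```

Emit:
move_arm(commands=[[[0,0,0],[0,0,0],0],[[0,0,0],[0,0,0],0],[[0,0,0],[0,0,0],0],[[0,0,0],[0,0,0],0],[[0,0,0],[0,0,0],0],[[0,0,0],[0,0,0],0]])

```text
t: 13.6
eef_pos: [525.1, -170.3, 26.3]
tcp_rot: [-3.141, 0.001, 3.06]
ft_force: [-0.3, 0.4, 5.5]
opening: 0.285
grip_force: 30.0
```

Emit:
move_arm(commands=[[[0,0,1],[0,0,0],0],[[0,0,3],[0,0,0],0],[[0,0,2],[0,0,0],0],[[-3,0,0],[0,0,0],0],[[-2.8,-1.5,0],[0,0,0],0],[[0,-1.6,0],[0,0,0],0],[[0,0,-2],[0,0,0],0],[[0,0,-1.5],[0,0,0],0],[[0,0,-0.7],[0,0,0],0],[[0,0,0],[0,0,0],0]])

```text
t: 14.6
eef_pos: [467.0, -201.3, 43.3]
tcp_rot: [3.141, -0.001, 3.059]
ft_force: [-0.0, 0.8, -1.3]
opening: 0.289
grip_force: 30.0
```

Emit:
move_arm(commands=[[[0,0,0],[0,0,0],0],[[0,0,-0.1],[0,0,0],0],[[0,0,0],[0,0,0],0]])

```text
t: 14.9
eef_pos: [467.2, -201.2, 43.3]
tcp_rot: [-3.141, 0.001, 3.06]
ft_force: [0.5, 0.5, -1.7]
opening: 0.285
grip_force: 30.0
```

Emit:
move_arm(commands=[[[0,0,-0.1],[0,0,0],0],[[0,0,0],[0,0,0],0.55],[[0,0,0],[0,0,0],0.55],[[0,0,0],[0,0,0],0.55],[[0,0,2],[0,0,0],0.55],[[0,0,4],[0,0,0],0.55],[[0,0,3],[0,0,0],0.6],[[2,-2,0],[0,0,0],0.6],[[3,-2,0],[0,0,0],0.6],[[0,0,0],[0,0,0],0.6]])

```text
t: 15.9
eef_pos: [519.6, -243.3, 132.2]
tcp_rot: [-3.14, 0.003, 3.059]
ft_force: [-1.1, 0.8, -0.2]
opening: 0.598
grip_force: 0.0
```

```bash
python3 - <<'E'
from h import *
s=state();print(s['eef_pos'],s['tcp_rot'],s['opening'],s['grip_force'])
i=camera_info("wrist");im=read_camera("wrist");cv2.imwrite("pics/w6.png",cv2.resize(im[100:300,200:440],None,fx=3,fy=3))
for p in [(467,-201.3,24),(467,-201.3,58),(516,-240,19),(516,-240,59)]: print(p,proj("wrist",p,i).round(1))
E
```

```text
[ 519.5899852  -243.28128769  132.15352517] [-3.14018514e+00  2.88327051e-03  3.05898508e+00] 0.5982272480935343 0.0
(467, -201.3, 24) [362.7 128.9]
(467, -201.3, 58) [368.6 132.5]
(516, -240, 19) [321.5 187.2]
(516, -240, 59) [321.9 200. ]
```

View pics/w6.png

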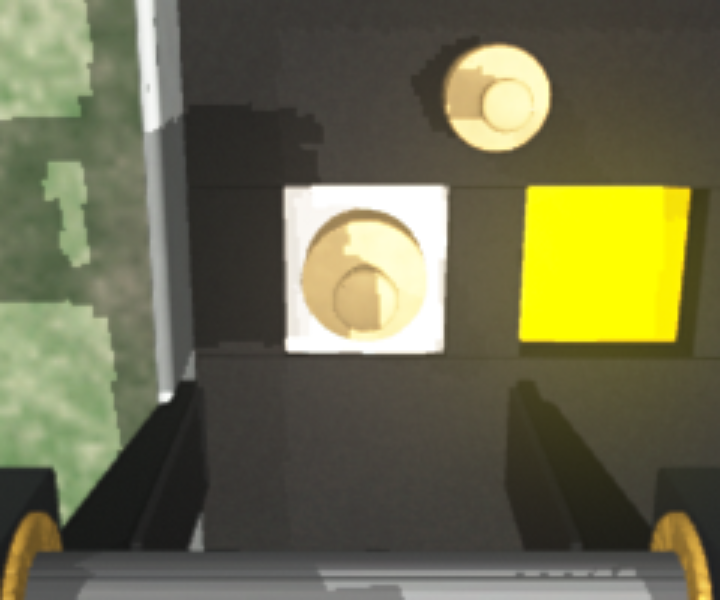

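The small weight stands upright on the foam at crop (497,97). The large one is in the white well at crop (364,273), about (516,-240), and the deep well is empty.

Emit:
move_arm(commands=[[[-0.1,0.1,-3],[0,0,0],0.6],[[0,0,-3],[0,0,0],0.6],[[0,0,-2],[0,0,0],0.6],[[0,0,-1],[0,0,0],0.6],[[0,0,-0.3],[0,0,0],0.6],[[0,0,0],[0,0,0],0.6],[[0,0,0],[0,0,0],0.6]])

```text
t: 16.65
eef_pos: [516.2, -240.3, 39.7]
tcp_rot: [-3.141, 0.001, 3.06]
ft_force: [0.0, 1.3, -0.3]
opening: 0.6
grip_force: 0.0
```

Emit:
move_arm(commands=[[[0,0,0],[0,0,0],0],[[0,0,0],[0,0,0],0],[[0,0,0],[0,0,0],0],[[0,0,0],[0,0,0],0],[[0,0,0],[0,0,0],0],[[0,0,0],[0,0,0],0]])

```text
t: 17.25
eef_pos: [516.1, -240.2, 39.1]
tcp_rot: [-3.141, 0.0, 3.06]
ft_force: [-2.1, 0.6, 4.2]
opening: 0.371
grip_force: 30.0
```

Emit:
move_arm(commands=[[[0,0,1],[0,0,0],0],[[0,0,2],[0,0,0],0],[[0,0,2],[0,0,0],0],[[0.4,3,0],[0,0,0],0],[[0.5,3,0],[0,0,0],0],[[0,1.1,0],[0,0,0],0],[[0,0,0],[0,0,0],0],[[0,0,0],[0,0,0],0]])

```text
t: 18.05
eef_pos: [525.0, -169.7, 88.9]
tcp_rot: [-3.141, 0.0, 3.06]
ft_force: [-0.1, -0.5, -1.9]
opening: 0.37
grip_force: 30.0
```

```bash
python3 - <<'E'
from h import *
s=state();print(s['eef_pos'],s['tcp_rot'],s['opening'],s['grip_force'])
i=camera_info("wrist");im=read_camera("wrist");cv2.imwrite("pics/w7.png",cv2.resize(im[100:300,200:440],None,fx=3,fy=3))
E
```

```text
[ 524.9904723  -169.6565457    88.92780652] [-3.14144533e+00  1.29285694e-04  3.05999671e+00] 0.3700377568084152 29.999487698078156
```

View pics/w7.png

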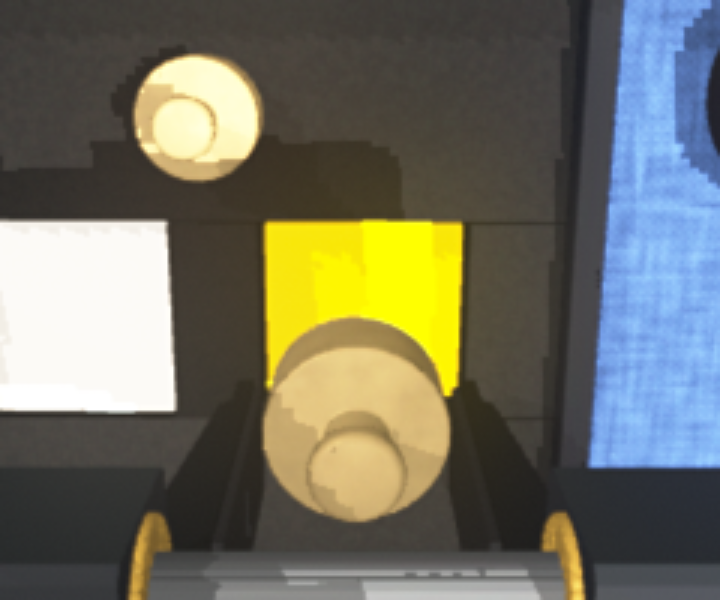

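The large weight is held upright just above the yellow well. I lower it.

Emit:
move_arm(commands=[[[0,0.1,-2],[0,0,0],0],[[0,0,-2],[0,0,0],0],[[0,0,-1],[0,0,0],0],[[0,0,-0.5],[0,0,0],0],[[0,0,-0.4],[0,0,0],0],[[0,0,0],[0,0,0],0],[[0,0,-0.1],[0,0,0],0],[[0,0,0],[0,0,0],0]])

```text
t: 18.9
eef_pos: [525.1, -168.2, 29.2]
tcp_rot: [-3.141, 0.001, 3.06]
ft_force: [0.2, 0.8, -2.1]
opening: 0.372
grip_force: 30.0
```

Emit:
move_arm(commands=[[[0,0,-0.1],[0,0,0],0],[[0,0,0],[0,0,0],0.55],[[0,0,0],[0,0,0],0.55],[[0,0,0],[0,0,0],0.55],[[0,0,2],[0,0,0],0.55],[[0,0,3],[0,0,0],0.55],[[0,0,2],[0,0,0],0.55],[[-2.8,-1.5,0],[0,0,0],0.5],[[-3,-1.8,0],[0,0,0],0.5],[[0,0,0],[0,0,0],0.5]])

```text
t: 19.9
eef_pos: [464.4, -202.0, 98.1]
tcp_rot: [3.141, -0.001, 3.058]
ft_force: [0.5, 0.4, -0.4]
opening: 0.504
grip_force: 0.0
```

Emit:
move_arm(commands=[[[0,0,0],[0,0,0],0.5],[[0,0,-2],[0,0,0],0.5],[[0,0,-2],[0,0,0],0.5],[[0,0,-1],[0,0,0],0.5],[[0,0,-0.6],[0,0,0],0.5],[[0,0,0],[0,0,0],0.5],[[0,0,0],[0,0,0],0.5]])

```text
t: 20.6
eef_pos: [467.3, -201.1, 42.2]
tcp_rot: [-3.142, 0.0, 3.06]
ft_force: [0.0, -0.4, 0.5]
opening: 0.5
grip_force: 0.0
```

Emit:
move_arm(commands=[[[0,0,-0.6],[0,0,0],0.5],[[0,0,0],[0,0,0],0],[[0,0,0],[0,0,0],0],[[0,0,0],[0,0,0],0],[[0,0,0],[0,0,0],0],[[0,0,0],[0,0,0],0],[[0,0,0],[0,0,0],0]])

```text
t: 21.3
eef_pos: [467.0, -201.2, 36.0]
tcp_rot: [-3.142, 0.0, 3.06]
ft_force: [-0.4, 0.4, 1.9]
opening: 0.288
grip_force: 30.0
```

Emit:
move_arm(commands=[[[0,0,1],[0,0,0],0],[[0,0,2],[0,0,0],0],[[0,0,2],[0,0,0],0],[[2,-2,0],[0,0,0],0],[[2,-2,0],[0,0,0],0],[[1.2,-0.1,0],[0,0,0],0],[[0,0,0],[0,0,0],0],[[0,0,0],[0,0,0],0]])

```text
t: 22.1
eef_pos: [518.1, -241.3, 85.7]
tcp_rot: [3.141, -0.001, 3.06]
ft_force: [0.1, 0.6, -1.0]
opening: 0.285
grip_force: 30.0
```

```bash
python3 - <<'E'
from h import *
s=state();print(s['eef_pos'],s['tcp_rot'],s['opening'],s['grip_force'])
i=camera_info("wrist");im=read_camera("wrist");cv2.imwrite("pics/w8.png",cv2.resize(im[100:300,200:440],None,fx=3,fy=3))
E
```

```text
[ 518.14590919 -241.28849167   85.66996408] [ 3.14086324e+00 -1.20765955e-03  3.06001626e+00] 0.2853343529169652 29.999869465827942
```

View pics/w8.png

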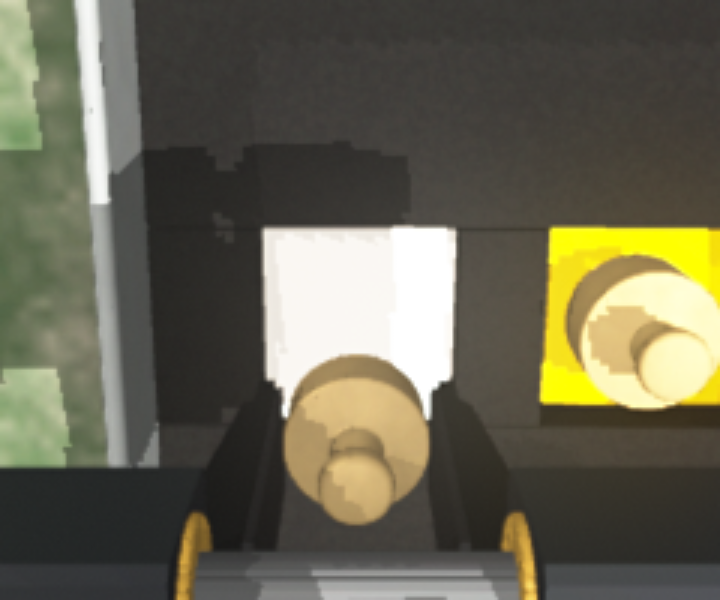

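The large weight stands in the yellow well and the small one is held above the white well. I place it.

Emit:
move_arm(commands=[[[0,0,-2],[0,0,0],0],[[0,0,-2],[0,0,0],0],[[0,0,-0.7],[0,0,0],0],[[0,0,-0.4],[0,0,0],0],[[0,0,-0.3],[0,0,0],0],[[0,0,0],[0,0,0],0],[[0,0,-0.1],[0,0,0],0],[[0,0,0],[0,0,0],0]])

```text
t: 22.95
eef_pos: [519.0, -242.2, 31.2]
tcp_rot: [-3.141, 0.001, 3.06]
ft_force: [-0.7, 0.8, -1.2]
opening: 0.288
grip_force: 30.0
```

Emit:
move_arm(commands=[[[0,0,0],[0,0,0],0.5],[[0,0,0],[0,0,0],0.5],[[0,0,0],[0,0,0],0.5],[[0,0,2],[0,0,0],0.5],[[0,0,4],[0,0,0],0.5],[[0,0,5],[0,0,0],0.5],[[-2,2,4],[0,0,0],0.5],[[-2,3,2],[0,0,0],0],[[0,2,3],[0,0,0],0],[[0,0,0],[0,0,0],0]])

```text
t: 23.95
eef_pos: [479.6, -170.9, 234.6]
tcp_rot: [-3.14, 0.006, 3.061]
ft_force: [0.5, -0.5, 0.6]
opening: 0.302
grip_force: 0.0
```

```bash
python3 - <<'E'
from h import *
s=state();print(s['eef_pos'],s['tcp_rot'],s['opening'],s['grip_force'],s['joints'])
i=camera_info("wrist");im=read_camera("wrist")
sc=read_camera("scene"); cv2.imwrite("pics/w9.png",np.vstack([cv2.resize(im,(480,300)),cv2.resize(sc[60:330,220:620],(480,300))]))
t=read_camera("top");cv2.imwrite("pics/t9.png",t)
E
```

```text
[ 479.55924167 -170.89481967  234.58072682] [-3.13964995  0.0056131   3.06108138] 0.3019339492190524 0.0 [-4.72323706e-01  3.01977112e-01  1.81558195e+00  4.08810350e-04
  1.01810406e+00 -1.96281689e+00]
```

View pics/w9.png

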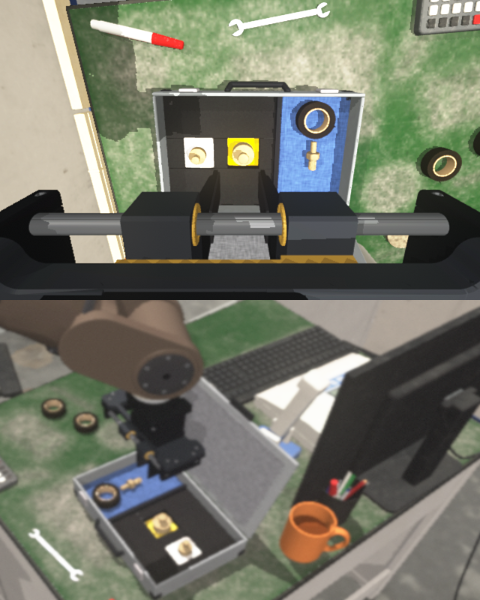

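Everything is inside: roll, fitting, small weight on white, large on yellow. Before closing the lid I go over it and look behind for a hidden fitting.

Emit:
move_arm(commands=[[[0,1,4],[0,0,0],0],[[0,2,4],[0,0,0],0],[[2,3,2],[0,0,0],0],[[4,3,0],[0,0,0],0],[[4,0,0],[0,0,0],0],[[4,0,0],[0,0,0],0],[[4,0,0],[0,0,0],0],[[4,0,0],[0,0,0],0],[[4,0,0],[0,0,0],0],[[3,0,0],[0,0,0],0]])

```text
t: 25.1
eef_pos: [771.0, -83.0, 327.6]
tcp_rot: [3.141, -0.003, 3.059]
ft_force: [-0.1, -0.4, -1.1]
opening: 0.003
grip_force: 0.0
```

```bash
python3 - <<'E'
from h import *
s=state();print(s['eef_pos'],s['tcp_rot'],s['opening'],s['ft_force'])
i=camera_info("wrist");im=read_camera("wrist");cv2.imwrite("pics/w10.png",im)
for th in(1.75,1.85,1.95):
    for y in(-150,150):
        q=np.array([100-200*np.cos(th)+8*np.sin(th),y]);c,s_=np.cos(-.082),np.sin(-.082)
        w=[526.5+c*q[0]-s_*q[1],-149+s_*q[0]+c*q[1],56.5+200*np.sin(th)+8*np.cos(th)]; print(th,y,np.round(w),proj("wrist",w,i).round())
E
```

```text
[770.95137606 -83.02528056 327.58294703] [ 3.14118963 -0.00318109  3.05885143] 0.0032855243291981897 [-0.13755748 -0.44308929 -1.12030633]
1.75 -150 [ 657. -310.  252.] [-12.  78.]
1.75 150 [682. -11. 252.] [408.  78.]
1.85 -150 [ 676. -312.  247.] [  2. 106.]
1.85 150 [701. -13. 247.] [404. 106.]
1.95 -150 [ 695. -313.  239.] [ 17. 131.]
1.95 150 [720. -14. 239.] [400. 130.]
```

View pics/w10.png

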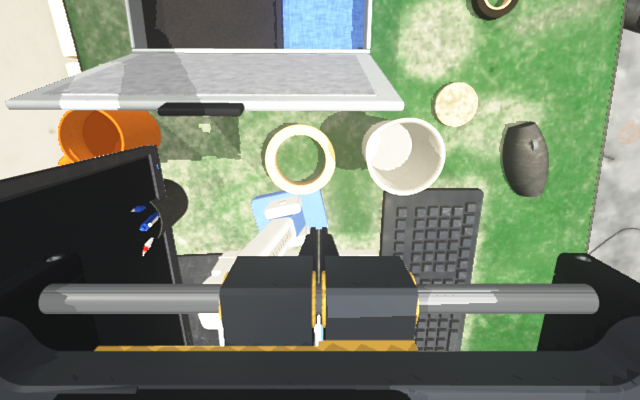

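The lid is at about 1.85 rad (edge at row 106) and no fitting lies behind it. A monitor corner shows at (158,148), so I triangulate it for clearance.

```bash
python3 - <<'E'
from h import *
def tri(a,b):
    A=[];B=[]
    for o,d in(a,b):
        d=d/np.linalg.norm(d);P=np.eye(3)-np.outer(d,d);A.append(P);B.append(P@o)
    A=np.vstack(A);B=np.hstack(B);x=np.linalg.lstsq(A,B,rcond=None)[0];return x.round(),np.linalg.norm(A@x-B).round(1)
w=ray("wrist",158,148)
for p in[(404,140),(438,132),(404,132)]: print(tri(w,ray("top",*p)))
for p in[(468,238),(510,120)]: print(tri(w,ray("scene",*p)))
E
```

```text
(array([ 739., -302.,   50.]), np.float64(4.6))
(array([ 786., -439., -159.]), np.float64(59.8))
(array([ 744., -288.,   92.]), np.float64(18.5))
(array([ 740., -294.,   74.]), np.float64(10.9))
(array([ 760., -215.,  337.]), np.float64(99.4))
```

The monitor's bottom corner is at about (740,-300), clear of the arm. I descend behind the lid and push.

Emit:
move_arm(commands=[[[0,0,-4],[0,0,0],0],[[0,0,-4],[0,0,0],0],[[0,0,-2],[0,0,0],0],[[-2,0,0],[0,0,0],0],[[-2,0.2,0],[0,0,0],0],[[-1.5,0.1,0],[0,0,0],0],[[-1,0.1,0],[0,0,0],0],[[-1,0.1,0],[0,0,0],0],[[-1,0.1,0],[0,0,0],0],[[-1,0.1,0],[0,0,0],0]])

```text
t: 26.15
eef_pos: [673.4, -75.5, 230.2]
tcp_rot: [3.142, -0.0, 3.059]
ft_force: [2.8, -0.4, 2.1]
opening: 0.002
grip_force: 1.4
```

Emit:
move_arm(commands=[[[-1,0.1,0],[0,0,0],0],[[-1,0.1,0],[0,0,0],0],[[-0.5,0,0],[0,0,0],0],[[0,0,0],[0,0,0],0]])

```text
t: 26.55
eef_pos: [648.0, -72.9, 230.8]
tcp_rot: [3.141, -0.001, 3.06]
ft_force: [-0.1, -0.0, 1.0]
opening: 0.001
grip_force: 0.0
```

Emit:
move_arm(commands=[[[-1.4,0.1,0],[0,0,0],0],[[-1.4,0.1,0],[0,0,0],0],[[-1.5,0.1,-0.2],[0,0,0],0],[[-1.5,0.1,-0.3],[0,0,0],0],[[-1.5,0.1,-0.5],[0,0,0],0],[[-1.4,0.1,-0.7],[0,0,0],0],[[-1.3,0.1,-0.8],[0,0,0],0],[[-1.3,0.1,-0.9],[0,0,0],0],[[-1.2,0.1,-1],[0,0,0],0],[[-1.1,0.1,-1.1],[0,0,0],0]])

```text
t: 27.55
eef_pos: [512.6, -63.1, 175.6]
tcp_rot: [3.141, 0.0, 3.06]
ft_force: [2.4, 0.5, 1.0]
opening: 0.003
grip_force: 0.8
```

Emit:
move_arm(commands=[[[-1,0.1,-1.2],[0,0,0],0],[[-0.9,0.1,-1.3],[0,0,0],0],[[-0.8,0.1,-1.3],[0,0,0],0],[[-0.6,0,-1.4],[0,0,0],0],[[-0.5,0,-1.5],[0,0,0],0],[[-0.4,0,-1.5],[0,0,0],0],[[-0.3,0,-1.2],[0,0,0],0],[[-0.1,0,-0.8],[0,0,0],0],[[0,0,-0.4],[0,0,0],0],[[0,0,0],[0,0,0],0]])

```text
t: 28.55
eef_pos: [466.8, -60.1, 69.5]
tcp_rot: [3.141, -0.001, 3.06]
ft_force: [-0.1, -0.8, 0.2]
opening: 0.005
grip_force: 0.0
```

Emit:
move_arm(commands=[[[0,0,-0.2],[0,0,0],0],[[0,0,-0.2],[0,0,0],0],[[0,0,-0.1],[0,0,0],0],[[0,0,-0.1],[0,0,0],0],[[0,0,0],[0,0,0],0],[[0,0,0],[0,0,0],0]])

```text
t: 29.15
eef_pos: [467.0, -60.2, 64.6]
tcp_rot: [-3.141, 0.001, 3.06]
ft_force: [-3.1, 0.3, 13.5]
opening: 0.006
grip_force: 6.8
```

Emit:
move_arm(commands=[[[0,0,-0.1],[0,0,0],0],[[0,0,0],[0,0,0],0],[[0,0,1],[0,0,0],0],[[0,0,3],[0,0,0],0],[[0,2,4],[0,0,0],0],[[-1,4,4],[0,0,0],0],[[0,4,3],[0,0,0],0],[[0,4,0],[0,0,0],0],[[0,4,0],[0,0,0],0],[[0,3,0],[0,0,0],0]])

```text
t: 30.15
eef_pos: [457.9, 146.7, 208.3]
tcp_rot: [3.141, 0.001, 3.06]
ft_force: [-0.3, -0.0, -0.1]
opening: 0.005
grip_force: 0.0
```

```bash
python3 - <<'E'
from h import *
s=state();print(s['eef_pos'],s['t'])
t=read_camera("top");sc=read_camera("scene");cv2.imwrite("pics/f.png",np.hstack([cv2.resize(t[90:300,180:450],(400,311)),cv2.resize(sc[90:330,160:500],(400,311))]))
E
```

```text
[457.94328539 146.73254254 208.25216649] 30.15
```

View pics/f.png

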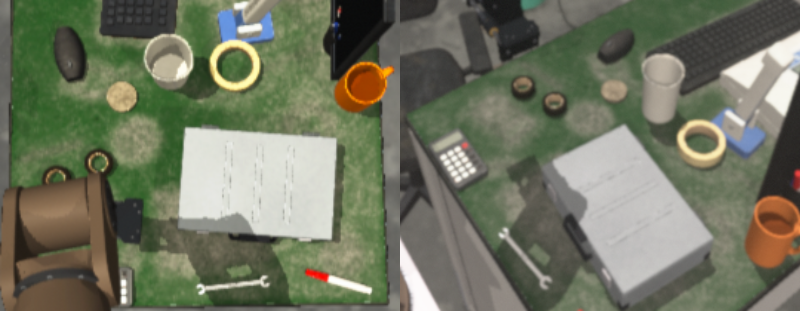

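The final views show the lid shut flat. Only the two decoy rolls and the bystanders are left on the bench, and no fitting is left out.

```bash
python3 -c "
from h import *
print(env.job_done())"
```

```text
the job is handed in; nothing more can be done
None
```

The weights are swapped, the one fitting I found and the farthest tape roll are in the parts bay, the lid is shut, and the job is handed in at about 30 s of the 208 s allowed; the judge's verdict wasn't shown.

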